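# Hang the filings pail at the goldsmith's plier rail

## Task

Take the big flat S-hook off its small wooden stand and hook it over the free middle stretch of the wooden plier rail, square to the rail, with its long lower curl pointing towards the robot, and let go of it. Then hang the smaller of the two pails by its bail from that lower curl and leave it hanging still. Leave the larger pail where it stands.

Things in the scene. Friction and masses are not known exactly. Their poses are not given: they have to be found in the camera images.
- rail_top (a point): Middle of the top face of the fixed plier rail: light wooden bar 400 mm long (its y), 24 mm thick (its x), 50 mm high, top 230 mm above the table; posts at y = -185 and 185 mm. Axes are the rail's: z up, -x square to it towards the robot. Pliers sit astride it at y = -140 and 145 mm (22 mm wide, 67 mm above the rail, hanging 85 mm below its top); free between them.
- hook_grip (a point): In the upper curl of the big steel S-hook (flat strip 18 mm wide in y, 5 mm thick, z up), midway between its two legs, 8 mm below the hook's top, 3 mm below its inner top face that rests on the rail. 44 mm over the legs along x (grip here), 34 mm inside; back leg (+x) flares out 11 mm from 18 mm down, ends 33 mm down. Starts hung on a fixed dark wooden stand 30 x 60 mm, 80 mm high. 150 g.
- hook_seat (a point): On the upper face of the S-hook's lower curl, where the bail belongs: 95 mm towards -x from the point in the upper curl and 54.5 mm below it. Axes are the hook's. The flat arm, 5 mm thick, runs in x from 69 mm behind (shank) to 17 mm in front, then turns up to a tip 28 mm in front and 17 mm high. On the rail the hook is loose and leans up to 15 degrees, tip down.
- pail_bail (a point): Middle of the bail's top wire on the smaller pail, 110 mm above its underside. Aluminium pail 54 mm wide, 45 mm high, about 100 g. Stiff upright bail of 7 mm round wire: two vertical legs at y = -24 and 24 mm (55 mm outside, grip across them just below the wire) and the straight top wire along y; the window under it is 41 mm wide, 61 mm high. z up.
- big_pail: The larger pail, not to be used: same shape and metal, 88 mm wide, 70 mm high, its fixed bail 89 mm wide, reaching 129 mm above the table. Origin at the centre of its underside, z up.
Things that resemble listed ones, but are neither listed nor needed, are in the scene too. What is shaped like the part that bears hook_grip but orange is not meant. What is shaped like the part that bears pail_bail but pink is not meant.

How it is judged:
On the way:
1. the S-hook hangs over the middle stretch of the rail, square to it, and the gripper has let go of it (x of hook_grip in the frame of rail_top between -0.025 and 0.025 m and y of hook_grip in the frame of rail_top between -0.06 and 0.06 m and z of hook_grip in the frame of rail_top between -0.02 and 0.01 m and angle between hook_grip's own z axis and vertical below 0.45 rad and angle between the x axis of hook_grip and the x axis of rail_top, either way round below 0.35 rad and x of hook_seat in the frame of rail_top below -0.04 m and contact force between hook and the fingers below 0.05 N), for 0.2 s.
At the end, for the whole second after the job is handed in: S-hook over the rail (25 mm of its centre line, 60 mm of its middle, top seated; leaning under 0.45 rad, within 0.35 rad of square), released; smaller pail hanging by its bail in the lower curl, robot side of the rail, upright within 0.25 rad; both still (under 0.06 m/s) (all of step 1 and x of pail_bail in the frame of hook_grip between -0.123 and -0.025 m and y of pail_bail in the frame of hook_grip between -0.03 and 0.03 m and z of pail_bail in the frame of hook_grip between -0.062 and -0.03 m and x of pail_bail in the frame of rail_top below -0.03 m and angle between pail_bail's own z axis and vertical below 0.25 rad and contact force between hook and pail above 0.2 N and linear speed of each of pail, hook below 0.06 m/s); the robot touches nothing.
It fails at once if the larger pail is shifted by more than 30 mm (distance of big_pail from where it was at the start of the episode above 0.03 m).
It also fails if it takes over 72 s, if anything falls off the work surface, if the arm or the gripper's body presses on something with over 40 N, if the wrist force passes 120 N, or if a joint passes its speed limit or range.

## Robot

A 6-joint arm with a two-finger parallel gripper is mounted at the origin on the work surface. World frame = base frame: x ahead of the robot, y to its left, z up, the work surface at z = 0. Lengths are in m, angles in rad, forces in N, time in s.
With the tool pointing down it reaches from about 0.35 to 0.775 m from the base axis. Payload 5.5 kg.
Tool frame: the origin (TCP) lies at the very end of the fingers, on their centre line; the grasp point (between the pads) lies 19 mm behind it; z points along the fingers, y is the line along which they close (so a half turn about z gives the same grasp; the last joint's range is limited). The gripper opens to 85 mm and grips with 20 to 120 N. Pads are 22 mm wide; open, the fingers measure 114 mm over their backs; the gripper's body (76 mm by 85 mm) begins 54 mm behind the grasp point. The pads swing forward as they close: fully open they stand 13 mm farther back than shut.
Start: joints at [-1.37, 0.313, 0.046, 1.304, 0, 1.431], TCP at [0.192, -0.542, 0.231] pointing down, gripper open.
Joint ranges: [-2.76, 2.76], [-0.86, 1.69], [-1.03, 1.26], [-2.2, 2.34], [-1.47, 1.5], [-3.14, 3.14]. Speed limits (rad/s): [2.57, 2.57, 3.14, 3.14, 3.14, 3.14].

## Interface

Orientations are given as a unit quaternion [w, x, y, z].
In Python, from workcell import env, cams, ticket, spotter gives the robot as it stands.
- The arm moves only by the tool jog_arm, never from a script. Its argument "increments" is a list that holds one entry, the list of rows, each a list of 7 numbers: the shift along the tool's x, y, z in units of 0.25 m (1.0 is 0.25 m), then the turn, a rotation vector about the tool's x, y, z in units of 180 degrees (1.0 is 180 degrees), then the closure in counts, from 0 (fully open) to 255 (shut). A call has 1 to 20 rows; each row shifts and turns the commanded pose from where the row before left it, along the tool's axes as they then stand; what a row does not reach is not made up. A row lasts 1/10 s, in which the tool goes at most 50 mm and 8.59 degrees, less where a joint would pass 70% of its speed; a pose out of reach is approached as far as the arm can. A call with a number of a shift or a turn outside -1 to 1 is refused whole. A call with a gripper value outside its range is refused whole. The fingers move at their own pace and stop on an object; "force" is the grip in N (left out, the last holds). Time passes only in rows, so rows that do not move let the fingers close. It gives the time, the measured TCP pose, the force, the opening and the grip force at its end, in the units of the state.
- env.get_state(): the state, without advancing time (a new reading comes with each control period).
- cams.read_camera(name): name is "scene" or "top" or "wrist"; returns a dict with "pixels" (420x560x3 uint8, red, green, blue), "fx", "fy", "cx", "cy" (pixels), "xyz" and "attitude" of the camera in the world; the wrist camera has in their place "mount" (4x4, takes a point from camera to tool coordinates, whose origin is the TCP and whose axes are the flange's). Camera axes: x right, y down, z forward; pixel columns grow to the right and rows downward; lengths in m; the calibration is good to about 2 mm. A picture is of the moment at which its call begins: read the wrist's pose just before it. There is no depth.
- ticket.hand_in(): hands the job in; it is judged then, once.
Trained networks look in the newest picture that a camera, given by its name, has taken for a name from the list of things; names that differ only in an ending like _2 or _b are one class to them, and where a whole thing is asked for, a point or a joint stands for the part that bears it (a point fixed in the world has none). Each returns a list of dicts, best first, with "conf" (0 to 1); they miss things now and then, are a little off and sometimes report something else, mostly with a low value. They report only what shows in the picture. A call takes as long as a camera call. They do not tell look-alikes from the thing itself.
- spotter.find_in(target, camera): "uv" ([column, row] in pixels, amid what is visible of it).
- spotter.cut_out(target, camera): "region" (420x560 bool, what is visible of it) and "uv" ([column, row] in pixels, amid what is visible of it).
- spotter.landmark_of(target, camera): "uv" ([column, row] in pixels: a listed point, or the origin of a listed thing).
The state is a dict: "clock": time; "joint_pos": joint angles; "qvel": joint speeds; "tau": joint torques, N m; "tcp_pos": TCP position; "orientation": TCP orientation; "wrist_force": force on the tool from outside, world axes, zero at the start; "ft_torque": the same for the moment, N m; "finger_gap": finger opening in m; "grip_force": force on a finger pad.
Only numpy, scipy, OpenCV 4.12 (cv2) and the standard library are available. Lean on these libraries where they do the work, as an engineer would, in place of code of your own. Each camera call takes 0.05 s, during which the arm holds its last target. There are 200 camera calls.

## Working session

There is one attempt and no reset: what is moved stays moved. The work goes in short steps, Python scripts to look and compute and a tool call to move; the robot and the scene stay as the last step left them, time stands still between calls to the robot, and variables do not carry over. Pictures are saved under pics/ and viewed, at most 10 in all, crops included, and the job is handed in when it is done.

Besides the shell and the picture viewer there is one more tool, called after "Emit:" as name(argument=value, ...) on one line, values as JSON. jog_arm: Moves the arm, as the interface text tells. Shifts and turns lie within -1 to 1; 1 stands for 0.25 m of shift or 180 degrees of turn. Its arguments: {"type":"object","properties":{"increments":{"type":"array"},"force":{"type":"number"}},"required":["increments"]}

```bash
mkdir -p pics; cat > h.py <<'E'
import numpy as np, cv2
from scipy.spatial.transform import Rotation as R
from workcell import env, cams, ticket, spotter
def q2R(q): return R.from_quat([q[1],q[2],q[3],q[0]]).as_matrix()
def cam(name):
    s=env.get_state(); c=cams.read_camera(name)
    if name=="wrist":
        T=np.eye(4);T[:3,:3]=q2R(s['orientation']);T[:3,3]=s['tcp_pos']
        M=T@np.array(c['mount'])
    else:
        M=np.eye(4); a=np.array(c['attitude']); M[:3,:3]=q2R(a) if a.size==4 else a; M[:3,3]=c['xyz']
    c['M']=M; c['K']=np.array([[c['fx'],0,c['cx']],[0,c['fy'],c['cy']],[0,0,1]])
    return c
def save(c,fn,crop=None,size=None):
    p=c['pixels'][:,:,::-1]
    if crop: x0,y0,x1,y1=crop; p=p[y0:y1,x0:x1]
    if size: p=cv2.resize(p,size,interpolation=cv2.INTER_CUBIC)
    cv2.imwrite('pics/'+fn,p)
def ray(c,uv):
    d=c['M'][:3,:3]@np.linalg.solve(c['K'],[uv[0],uv[1],1]); return c['M'][:3,3],d/np.linalg.norm(d)
def tri(obs):
    A=0;b=0
    for c,uv in obs:
        o,d=ray(c,uv);P=np.eye(3)-np.outer(d,d);A=A+P;b=b+P@o
    x=np.linalg.solve(A,b)
    return x,[round(float(np.linalg.norm((np.eye(3)-np.outer(ray(c,u)[1],ray(c,u)[1]))@(x-ray(c,u)[0]))),4) for c,u in obs]
def proj(c,X):
    p=c['M'][:3,:3].T@(np.array(X)-c['M'][:3,3]); return (c['K']@(p/p[2]))[:2]
def onz(c,uv,z):
    o,d=ray(c,uv); return o+d*(z-o[2])/d[2]
E
python3 - <<'E'
from h import *
np.set_printoptions(precision=4,suppress=True)
print(env.get_state())
C={}
for n in ['scene','top','wrist']:
    c=cam(n);C[n]=c;save(c,n+'0.png');print(n,c['M'].round(3).tolist(),c['fx'],c.get('attitude'))
    for t in ['rail_top','hook_grip','hook_seat','pail_bail','big_pail']:
        print(t,[(np.round(d['uv']).tolist(),round(d['conf'],2)) for d in spotter.landmark_of(t,n)])
import pickle;pickle.dump(C,open('c0.pkl','wb'))
E
```

```text
{'clock': 0.0, 'joint_pos': array([-1.3696,  0.314 ,  0.045 ,  1.3036, -0.    ,  1.4312]), 'qvel': array([ 0.0012, -0.0008, -0.0012, -0.0001,  0.0004, -0.0011]), 'tau': array([  0.0008, -48.063 ,  29.8532,   0.0194,  -0.0001,  -0.    ]), 'tcp_pos': array([ 0.1921, -0.5414,  0.2304]), 'orientation': array([-0.0009,  0.9855,  0.1696, -0.    ]), 'wrist_force': array([-0.0694, -0.3555,  1.4345]), 'ft_torque': array([-0.0333,  0.025 , -0.026 ]), 'grip_force': 0.0, 'finger_gap': 0.08535857034087234}
scene [[0.616, 0.638, -0.463, 1.043], [0.788, -0.506, 0.351, -0.279], [-0.01, -0.581, -0.814, 1.128], [0.0, 0.0, 0.0, 1.0]] 494.79825054504556 [-0.2719  0.8567  0.416  -0.1379]
rail_top [([245.0, 258.0], 0.56)]
hook_grip [([432.0, 197.0], 0.81), ([374.0, 199.0], 0.64)]
hook_seat [([352.0, 188.0], 0.79), ([411.0, 181.0], 0.75)]
pail_bail [([264.0, 176.0], 0.91), ([291.0, 196.0], 0.77)]
big_pail [([161.0, 306.0], 0.57)]
top [[0.024, -0.991, 0.131, 0.323], [-1.0, -0.024, 0.001, 0.142], [0.002, -0.131, -0.991, 1.448], [0.0, 0.0, 0.0, 1.0]] 519.7455457235503 [-0.0461  0.7142 -0.6969  0.0467]
rail_top [([348.0, 164.0], 0.94)]
hook_grip [([182.0, 178.0], 0.79), ([129.0, 152.0], 0.67)]
hook_seat [([124.0, 188.0], 0.8), ([181.0, 213.0], 0.77)]
pail_bail [([245.0, 230.0], 0.82), ([252.0, 265.0], 0.7)]
big_pail [([182.0, 217.0], 0.58), ([393.0, 232.0], 0.55)]
wrist [[0.334, -0.902, -0.272, 0.26], [-0.942, -0.32, -0.097, -0.517], [0.0, 0.288, -0.958, 0.374], [0.0, 0.0, 0.0, 1.0]] 369.59526056545167 None
rail_top []
hook_grip []
hook_seat []
pail_bail []
big_pail []
```

View pics/scene0.png

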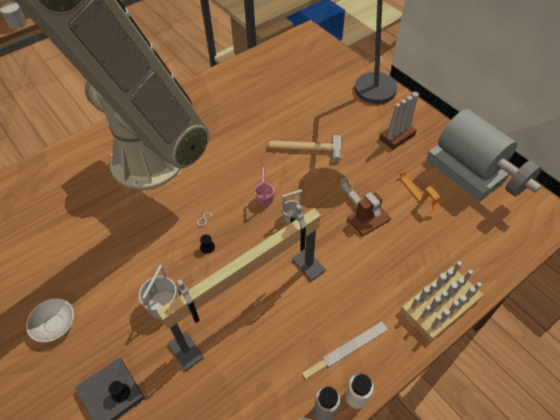

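View pics/top0.png

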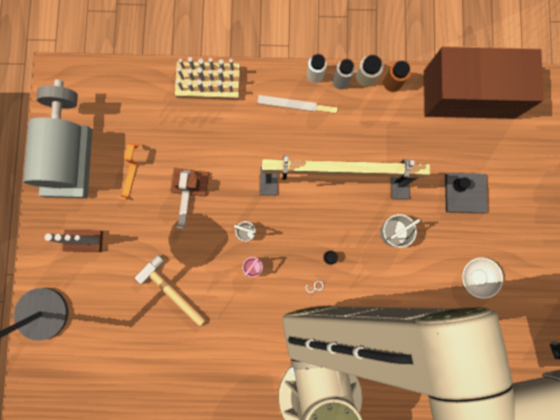

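```bash
python3 - <<'E'
from h import *
import pickle
np.set_printoptions(precision=4,suppress=True)
C=pickle.load(open('c0.pkl','rb'));s,t=C['scene'],C['top']
def p(n,a,b): print(n,*tri([(s,a),(t,b)]))
p('rail',[245,258],[348,164])
for n,A,B in [('grip',[[432,197],[374,199]],[[182,178],[129,152]]),('seat',[[352,188],[411,181]],[[124,188],[181,213]]),('bail',[[264,176],[291,196]],[[245,230],[252,265]]),('big',[[161,306]],[[182,217],[393,232]])]:
  for a in A:
    for b in B: p((n,a,b),a,b)
E
```

```text
rail [ 0.5856 -0.037   0.2436] [0.0029, 0.0029]
('grip', [432, 197], [182, 178]) [0.6213 0.4279 0.101 ] [0.0732, 0.0732]
('grip', [432, 197], [129, 152]) [0.6456 0.5344 0.0434] [0.0012, 0.0012]
('grip', [374, 199], [182, 178]) [0.5699 0.3789 0.084 ] [0.0002, 0.0002]
('grip', [374, 199], [129, 152]) [0.5962 0.4506 0.0957] [0.0753, 0.0753]
('seat', [352, 188], [124, 188]) [0.5078 0.4664 0.0455] [0.0806, 0.0806]
('seat', [352, 188], [181, 213]) [0.482  0.3864 0.0366] [0.0014, 0.0014]
('seat', [411, 181], [124, 188]) [0.5529 0.5558 0.0053] [0.0022, 0.0022]
('seat', [411, 181], [181, 213]) [0.5357 0.4355 0.0797] [0.0812, 0.0812]
('bail', [264, 176], [245, 230]) [0.4127 0.1764 0.1911] [0.0286, 0.0286]
('bail', [264, 176], [252, 265]) [0.3445 0.1861 0.11  ] [0.0015, 0.0015]
('bail', [291, 196], [245, 230]) [0.4345 0.2069 0.0981] [0.001, 0.001]
('bail', [291, 196], [252, 265]) [0.3662 0.2169 0.0162] [0.0359, 0.0359]
('big', [161, 306], [182, 217]) [0.4936 0.0611 0.2262] [0.2885, 0.2885]
('big', [161, 306], [393, 232]) [ 0.4452 -0.2059 -0.0004] [0.0033, 0.0033]
```

The steel hook is on the dark stand at scene (374,199), top (182,178). The orange look-alike is at scene (432,197), top (129,152). The small aluminium pail is at scene (291,196), top (245,230). The pink look-alike is at (264,176) / (252,265), and the big pail at (161,300) / (400,230). I choose the steel hook and the small aluminium pail. The wrist camera will give the close check next.

```bash
cat >> h.py <<'E'
def plan(goal,xyaw,pos=None,R0=None):
    """tool-down goal: total shift in the present tool axes (units), turn about tool z (units), min rows"""
    s=env.get_state(); R0=q2R(s['orientation']); p=s['tcp_pos']
    d=R0.T@(np.array(goal)-p)
    y=np.radians(xyaw); Rg=np.array([[np.cos(y),np.sin(y),0],[np.sin(y),-np.cos(y),0],[0,0,-1]])
    rv=R.from_matrix(R0.T@Rg).as_rotvec()
    print('shift units',(d/0.25).round(4),'turn units',(rv/np.pi).round(4),'deg',np.degrees(rv).round(1))
E
python3 - <<'E'
from h import *
import pickle
np.set_printoptions(precision=4,suppress=True)
C=pickle.load(open('c0.pkl','rb'));s,t=C['scene'],C['top']
# rail line in top: segment bright pixels
for n,c in C.items():
    if n=='wrist':continue
    hsv=cv2.cvtColor(c['pixels'],cv2.COLOR_RGB2HSV)
    c['hsv']=hsv
h=t['hsv'][155:180,255:440].reshape(-1,3)
print(t['pixels'][166,330],t['pixels'][200,330],t['hsv'][166,330],t['hsv'][200,330], t['hsv'][171,330])
for c,box in((t,(255,150,440,185)),(s,(155,205,330,325))):
    m=(c['hsv'][...,0]>=20)&(c['hsv'][...,0]<=32)&(c['hsv'][...,1]>60)&(c['hsv'][...,2]>150)
    k=np.zeros_like(m);k[box[1]:box[3],box[0]:box[2]]=1;m=(m&k).astype(np.uint8)
    r=cv2.minAreaRect(cv2.findNonZero(m));b=cv2.boxPoints(r);print(m.sum(),b.round(1).tolist())
    print([onz(c,q,.23)[:2].round(3).tolist() for q in b])
print(onz(t,[348,164],.23),onz(s,[245,258],.23))
E
```

```text
[239 233 158] [218 140  85] [ 28  86 239] [ 12 156 218] [ 28  84 200]
1407 [[261.79998779296875, 169.3000030517578], [262.1000061035156, 158.8000030517578], [429.29998779296875, 163.8000030517578], [429.0, 174.3000030517578]]
[[0.569, 0.164], [0.595, 0.164], [0.593, -0.236], [0.567, -0.235]]
1539 [[156.10000610351562, 310.1000061035156], [314.1000061035156, 206.5], [320.0, 215.60000610351562], [162.10000610351562, 319.20001220703125]]
[[0.568, -0.235], [0.568, 0.168], [0.595, 0.162], [0.592, -0.235]]
[ 0.5872 -0.0415  0.23  ] [ 0.5801 -0.0308  0.23  ]
```

Emit:
jog_arm(increments=[[[0.18,0.05,-0.06,0,0,-0.03,0],[0.18,0.0,-0.06,0,0,-0.03,0],[0.18,-0.08,-0.06,0,0,-0.03,0],[0.18,-0.08,-0.04,0,0,-0.03,0]]])

```text
clock: 1.3
tcp_pos: [0.3337, -0.4382, 0.2863]
orientation: [0.0, 0.936, 0.353, 0.0]
wrist_force: [1.3, 0.3, 0.5]
finger_gap: 0.0853
grip_force: 0.0
```

Emit:
jog_arm(increments=[[[0.137,-0.11,0,0,0,0,0],[0.137,-0.11,0,0,0,0,0],[0.137,-0.11,0,0,0,0,0],[0.137,-0.11,0,0,0,0,0],[0.137,-0.11,0,0,0,0,0],[0.137,-0.11,0,0,0,0,0],[0.137,-0.11,0,0,0,0,0],[0.137,-0.11,0,0,0,0,0],[0.137,-0.11,0,0,0,0,0],[0.137,-0.11,0,0,0,0,0],[0.137,-0.11,0,0,0,0,0],[0.137,-0.11,0,0,0,0,0],[0,0,0,0,0,-0.04,0],[0,0,0,0,0,-0.04,0],[0,0,0,0,0,-0.04,0],[0,0,0,0,0,-0.04,0],[0,0,0,0,0,-0.04,0],[0,0,0,0,0,-0.04,0],[0,0,0,0,0,0,0]]])

```text
clock: 3.2
tcp_pos: [0.4248, 0.0803, 0.2859]
orientation: [0.0, 0.741, 0.671, 0.0]
wrist_force: [0.2, -0.2, 0.1]
finger_gap: 0.0855
grip_force: 0.0
```

```bash
python3 - <<'E'
from h import *
import pickle
np.set_printoptions(precision=4,suppress=True)
c=cam('wrist');save(c,'w1.png');pickle.dump(c,open('w1.pkl','wb'))
s=env.get_state();print(s['joint_pos'],s['tcp_pos'],s['orientation'])
for t in ['hook_grip','hook_seat','pail_bail']:
    print(t,[(np.round(d['uv'],1).tolist(),round(d['conf'],2)) for d in spotter.landmark_of(t,'wrist')])
print('exp',proj(c,[.4345,.207,.11]),proj(c,[.57,.379,.084]))
plan([.53,.36,.26],85)
E
```

```text
[ 0.0008  0.0236 -0.1718  1.3751 -0.0001  1.6732] [0.4248 0.0803 0.2859] [0.0001 0.7421 0.6703 0.0001]
hook_grip []
hook_seat []
pail_bail [([274.3, 20.0], 0.87), ([154.5, 64.1], 0.58)]
exp [274.3153  25.3502] [ 440.9659 -255.1602]
shift units [1.1557 0.3058 0.1034] turn units [ 0.0001  0.     -0.0044] deg [ 0.   0.  -0.8]
```

Emit:
jog_arm(increments=[[[0.165,0.044,0.015,0,0,0,0],[0.165,0.044,0.015,0,0,0,0],[0.165,0.044,0.015,0,0,0,0],[0.165,0.044,0.015,0,0,0,0],[0.165,0.044,0.015,0,0,0,0],[0.165,0.044,0.015,0,0,0,0],[0.165,0.044,0.015,0,0,0,0],[0,0,0,0,0,0,0]]])

```text
clock: 4.2
tcp_pos: [0.5306, 0.3641, 0.2562]
orientation: [-0.001, 0.74, 0.672, -0.001]
wrist_force: [0.1, 0.3, -0.7]
finger_gap: 0.0853
grip_force: 0.0
```

```bash
python3 - <<'E'
from h import *
import pickle
np.set_printoptions(precision=4,suppress=True)
C=pickle.load(open('c0.pkl','rb'))
c=cam('wrist');pickle.dump(c,open('w2.pkl','wb'))
s=env.get_state();print(s['joint_pos'],s['tcp_pos'],s['orientation'])
for t in ['hook_grip','hook_seat','pail_bail']:
    print(t,[(np.round(d['uv'],1).tolist(),round(d['conf'],2)) for d in spotter.landmark_of(t,'wrist')])
print('exp',proj(c,[.4345,.207,.11]),proj(c,[.57,.379,.084]))
save(c,'w2.png',size=(800,600))
E
```

```text
[ 0.4743  0.4484  0.307   1.4323 -0.      2.1425] [0.5299 0.362  0.2571] [-0.0004  0.7407  0.6718 -0.0014]
hook_grip [([311.5, 161.9], 0.98)]
hook_seat [([217.3, 153.3], 0.64), ([190.8, 358.1], 0.45)]
pail_bail [([192.9, 361.6], 0.93)]
exp [191.9663 363.6435] [322.2825 163.4224]
```

View pics/w2.png

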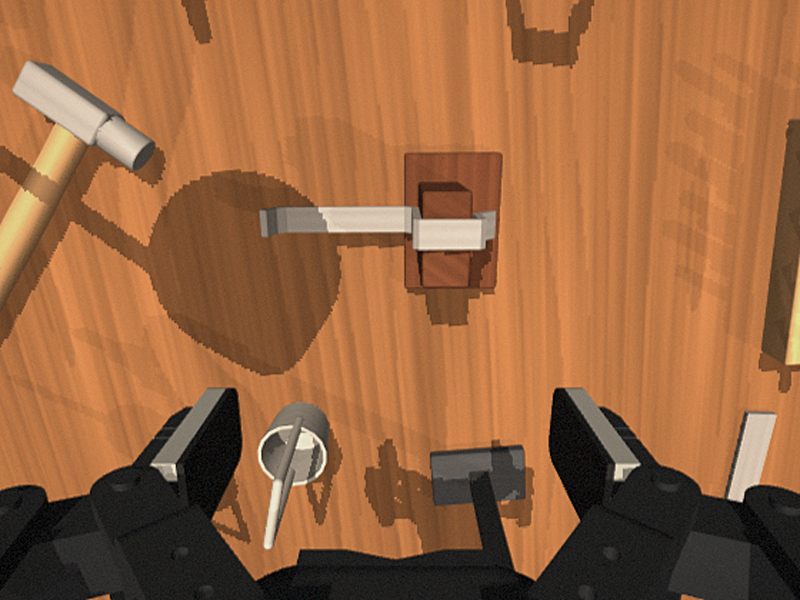

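The close view confirms the choice. The steel hook hangs on the dark stand, with its upper curl at (449,235) of 800x600 and its lower curl running left to (265,220). The aluminium pail is at (292,450).

```bash
python3 - <<'E'
from h import *
import pickle
np.set_printoptions(precision=4,suppress=True)
C=pickle.load(open('c0.pkl','rb'));w1=pickle.load(open('w1.pkl','rb'));w2=pickle.load(open('w2.pkl','rb'))
s,t=C['scene'],C['top']
# top face of curl in w2: corners left/right mid line
print('top box centre z.095..', [onz(w2,[314.3,163.8],z).round(4).tolist() for z in (.08,.088,.095)])
g=tri([(s,[374,199]),(t,[182,178]),(w2,[311.5,161.9])]);print('grip',g)
# strip edges yaw at z of arm: from arm centre (265..410) row 220ish in 800
f=.7
a=onz(w2,[(262)*f,222*f],.045);b=onz(w2,[410*f,219*f],.03);print(a,b)
print('seat',tri([(s,[352,188]),(t,[181,213]),(w2,[217.3,153.3])]))
print('hook top sides z=.09',onz(w2,[413*f,235*f],.091),onz(w2,[485*f,233.5*f],.091))
pb=tri([(s,[291,196]),(t,[245,230]),(w1,[274.3,20]),(w2,[192.9,361.6])]);print('bail',pb)
# bail wire ends in w2
print('bail ends z=.11',onz(w2,[300*f,420*f],.11),onz(w2,[268*f,545*f],.11))
plan([.568,.379,.12],86)
E
```

```text
top box centre z.095.. [[0.5635, 0.3786, 0.08], [0.5628, 0.3801, 0.088], [0.5622, 0.3814, 0.095]]
grip (array([0.5666, 0.3804, 0.0802]), [0.0019, 0.004, 0.0054])
[0.4421 0.3922 0.045 ] [0.5413 0.3824 0.03  ]
seat (array([0.4786, 0.3883, 0.0343]), [0.0029, 0.004, 0.0058])
hook top sides z=.09 [0.5415 0.3821 0.091 ] [0.5836 0.3789 0.091 ]
bail (array([0.435 , 0.2072, 0.1042]), [0.0034, 0.0022, 0.0045, 0.0022])
bail ends z=.11 [0.4621 0.2779 0.11  ] [0.4271 0.1873 0.11  ]
shift units [0.0941 0.1449 0.5584] turn units [-0.0001  0.0002 -0.0096] deg [-0.   0.  -1.7]
```

Emit:
jog_arm(increments=[[[0.0235,0.032,0.14,0,0,0,0],[0.0235,0.032,0.14,0,0,0,0],[0.0235,0.032,0.14,0,0,0,0],[0.0235,0.032,0.14,0,0,-0.003,0],[0,0,0,0,0,0,0],[0,0,0,0,0,0,0]]])

```text
clock: 5.0
tcp_pos: [0.5637, 0.3789, 0.1204]
orientation: [-0.0, 0.739, 0.674, -0.001]
wrist_force: [0.2, -0.2, 1.3]
finger_gap: 0.0855
grip_force: 0.0
```

```bash
python3 - <<'E'
from h import *
import pickle
np.set_printoptions(precision=4,suppress=True)
c=cam('wrist');pickle.dump(c,open('w3.pkl','wb'))
s=env.get_state();print(s['tcp_pos'],s['orientation'])
for t in ['hook_grip']:
    print(t,[(np.round(d['uv'],1).tolist(),round(d['conf'],2)) for d in spotter.landmark_of(t,'wrist')])
print('exp',proj(c,[.564,.38,.077]))
save(c,'w3.png',size=(800,600))
E
```

```text
[0.5646 0.3796 0.1219] [0.0003 0.7385 0.6742 0.0009]
hook_grip [([277.6, 237.2], 0.95)]
exp [279.3175 237.5319]
```

View pics/w3.png

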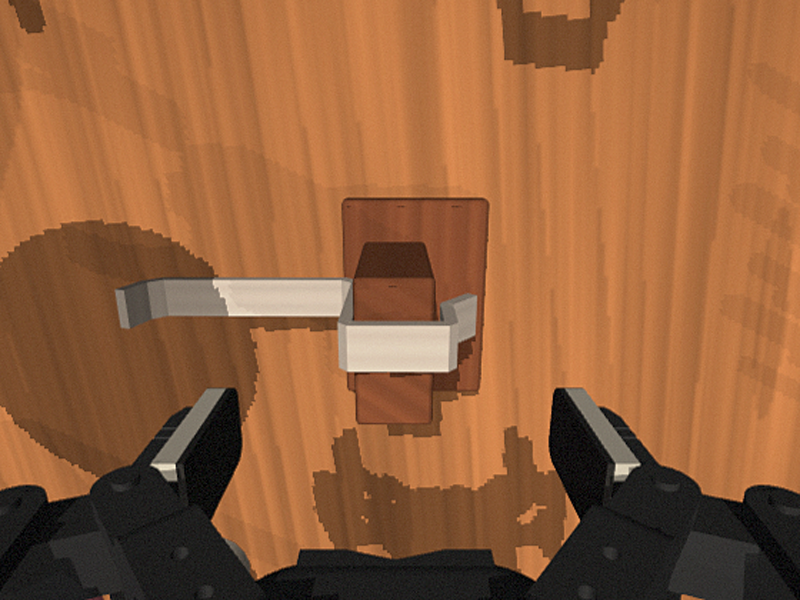

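The hook's top face is centred at about (398,347) of 800x600, midway between the fingers and parallel to the closing line. Going down to grip it.

Emit:
jog_arm(increments=[[[0,0,0.12,0,0,0,0],[0,0,0.118,0,0,0,0],[0,0,0,0,0,0,0],[0,0,0,0,0,0,80],[0,0,0,0,0,0,120],[0,0,0,0,0,0,255],[0,0,0,0,0,0,255],[0,0,0,0,0,0,255],[0,0,0,0,0,0,255],[0,0,0,0,0,0,255]]], force=50)

```text
clock: 6.1
tcp_pos: [0.5651, 0.3811, 0.0628]
orientation: [0.0, 0.738, 0.675, 0.002]
wrist_force: [-1.8, -0.4, 5.9]
finger_gap: 0.0427
grip_force: 51.7
```

```bash
python3 - <<'E'
from h import *
c=cam('wrist');s=env.get_state();print(s['tcp_pos'],s['orientation'],s['finger_gap'],s['grip_force'],s['wrist_force'])
save(c,'w4.png')
E
```

```text
[0.56517488 0.38109734 0.06285126] [3.32281523e-04 7.37991577e-01 6.74807285e-01 1.85752779e-03] 0.0429082968877999 51.6674888972193 [-1.77418729 -0.19220324  5.19902203]
```

View pics/w4.png

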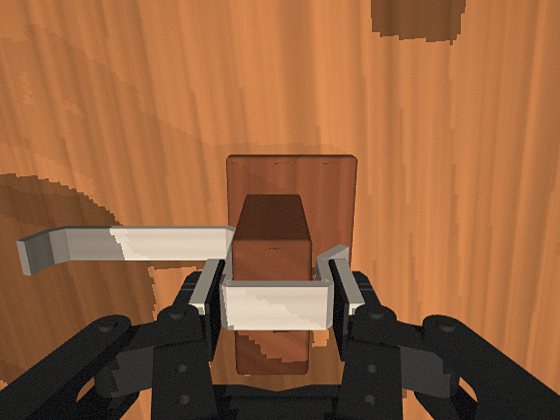

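The hook is gripped squarely, with its upper curl between the pads at (277,305). Next I lift it, carry it above the pliers and square it up to the rail.

Emit:
jog_arm(increments=[[[0,0,-0.08,0,0,0,255],[0,0,-0.16,0,0,0,255],[0,0,-0.18,0,0,0,255],[0,0,-0.18,0,0,0,255],[0,0,-0.18,0,0,0,255],[0,0,-0.18,0,0,0,255],[0,0,-0.18,0,0,0,255],[0,0,-0.15,0,0,0,255],[-0.15,0.02,0,0,0,0,255],[-0.15,0.02,0,0,0,0,255],[-0.15,0.02,0,0,0,0,255],[-0.15,0.02,0,0,0,0,255],[-0.15,0.02,0,0,0,0,255],[-0.15,0.02,0,0,0,0,255],[-0.15,0.02,0,0,0,0,255],[-0.15,0.02,0,0,0,0,255],[-0.15,0.02,0,0,0,0,255],[-0.15,0.02,0,0,0,0,255],[-0.15,0.02,0,0,0,0,255],[0,0,0,0,0,-0.0267,255]]])

```text
clock: 8.15
tcp_pos: [0.5821, -0.04, 0.3831]
orientation: [0.001, 0.71, 0.704, -0.0]
wrist_force: [0.3, 0.8, -1.9]
finger_gap: 0.0426
grip_force: 51.4
```

Emit:
jog_arm(increments=[[[0,0,0,0,0,0,255],[0,0,0,0,0,0,255]]])

```text
clock: 8.35
tcp_pos: [0.5819, -0.0353, 0.3833]
orientation: [0.0, 0.71, 0.704, 0.0]
wrist_force: [-0.6, 0.4, -1.8]
finger_gap: 0.0427
grip_force: 51.4
```

```bash
python3 - <<'E'
from h import *
import pickle
np.set_printoptions(precision=4,suppress=True)
w=cam('wrist');c=cam('scene');t=cam('top');pickle.dump((w,c,t),open('w5.pkl','wb'))
s=env.get_state();print(s['tcp_pos'],s['orientation'],s['finger_gap'],s['grip_force'],s['joint_pos'])
O={}
for n in ('hook_grip','rail_top'):
  O[n]={k:[(np.round(d['uv'],1).tolist(),round(d['conf'],2)) for d in spotter.landmark_of(n,k)] for k in ('scene','top','wrist')};print(n,O[n])
o=s['tcp_pos']
print('exp grip',[proj(k,o+[0,0,.0142]) for k in (c,t,w)])
plan([.581,-.036,.285],89.7)
im=np.vstack([np.hstack([w['pixels'][:, :],])]);save(w,'w5.png')
E
```

```text
[ 0.5819 -0.0346  0.3829] [0.0002 0.709  0.7053 0.0001] 0.042775610208222715 51.39064469374716 [-0.197   0.3484  0.4655  1.6874 -0.      1.379 ]
hook_grip {'scene': [([237.0, 215.4], 0.82), ([431.3, 195.1], 0.67)], 'top': [([128.6, 153.1], 0.88)], 'wrist': [([275.9, 299.2], 0.6)]}
rail_top {'scene': [([247.3, 261.0], 0.86), ([213.6, 197.8], 0.57)], 'top': [([346.9, 167.4], 0.66)], 'wrist': [([271.6, 184.6], 0.73)]}
exp grip [array([237.0624, 213.4661]), array([356.8853, 149.514 ]), array([280.0656, 292.4234])]
shift units [-0.0036 -0.0038  0.3903] turn units [-0.  0. -0.] deg [-0.  0. -0.]
```

View pics/w5.png

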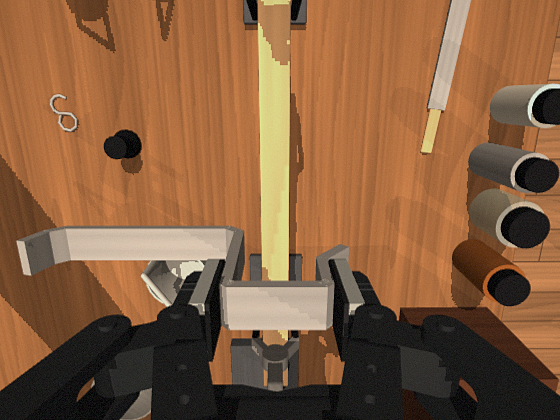

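The hook hangs square above the rail, whose centre is at about column 275, 3 to 4 mm to the robot's side. I shift by that much and lower.

Emit:
jog_arm(increments=[[[0,-0.012,0.1,0,0,0,255],[0,0,0.15,0,0,0,255],[0,0,0.15,0,0,0,255],[0,0,0.12,0,0,0,255],[0,0,0.08,0,0,0,255],[0,0,0.04,0,0,0,255],[0,0,0,0,0,0,255],[0,0,0,0,0,0,255]]])

```text
clock: 9.6
tcp_pos: [0.5795, -0.0356, 0.2236]
orientation: [0.001, 0.709, 0.705, 0.0]
wrist_force: [-0.8, -0.5, -1.2]
finger_gap: 0.0426
grip_force: 51.3
```

Emit:
jog_arm(increments=[[[0,0,0.012,0,0,0,255],[0,0,0.012,0,0,0,255],[0,0,0,0,0,0,255],[0,0,0,0,0,0,255]]])

```text
clock: 10.0
tcp_pos: [0.5791, -0.0356, 0.2168]
orientation: [0.0, 0.709, 0.705, 0.0]
wrist_force: [0.3, 0.3, -1.2]
finger_gap: 0.0428
grip_force: 51.4
```

Emit:
jog_arm(increments=[[[0,0,0.01,0,0,0,255],[0,0,0.008,0,0,0,255],[0,0,0,0,0,0,255]]])

```text
clock: 10.3
tcp_pos: [0.5792, -0.0355, 0.2128]
orientation: [0.001, 0.709, 0.705, 0.0]
wrist_force: [-0.6, 0.1, 3.5]
finger_gap: 0.0427
grip_force: 51.9
```

```bash
python3 - <<'E'
from h import *
w=cam('wrist');s=env.get_state();print(s['tcp_pos'],s['wrist_force'])
save(w,'w6.png')
E
```

```text
[ 0.5791674  -0.03555569  0.21283277] [-1.92642526 -0.10698972  4.66548864]
```

View pics/w6.png

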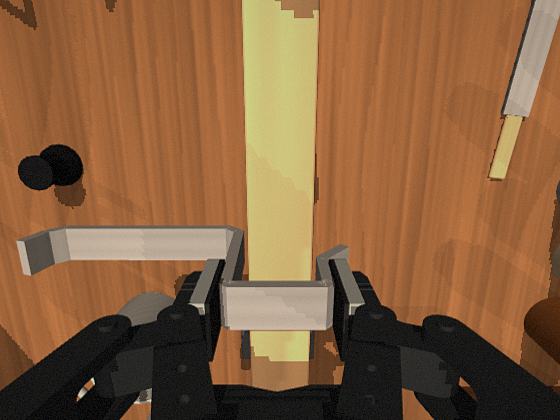

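The hook is seated over the rail: the rail passes centred under its curl at (278,300), and the force shows contact. Releasing it.

Emit:
jog_arm(increments=[[[0,0,0,0,0,0,110],[0,0,0,0,0,0,90],[0,0,0,0,0,0,70],[0,0,0,0,0,0,40],[0,0,0,0,0,0,0],[0,0,0,0,0,0,0],[0,0,-0.03,0,0,0,0],[0,0,-0.1,0,0,0,0],[0,0,-0.15,0,0,0,0],[0,0,-0.15,0,0,0,0],[0,0,-0.1,0,0,0,0],[0,0,0,0,0,0,0]]])

```text
clock: 11.55
tcp_pos: [0.5804, -0.0358, 0.3496]
orientation: [0.003, 0.709, 0.705, 0.002]
wrist_force: [1.6, 0.8, 0.4]
finger_gap: 0.0853
grip_force: 0.0
```

```bash
python3 - <<'E'
from h import *
import pickle
np.set_printoptions(precision=4,suppress=True)
C={k:cam(k) for k in('wrist','scene','top')};pickle.dump(C,open('w7.pkl','wb'))
s=env.get_state();print(s['tcp_pos'],s['wrist_force'])
for n in ('hook_grip','hook_seat','rail_top','pail_bail'):
  print(n,{k:[(np.round(d['uv'],1).tolist(),round(d['conf'],2)) for d in spotter.landmark_of(n,k)] for k in C})
print([proj(C[k],[.58,-.036,.227]) for k in C],[proj(C[k],[.487,-.036,.16]) for k in C])
a=cv2.resize(C['scene']['pixels'][180:330,150:350],(533,400),interpolation=cv2.INTER_CUBIC)
b=cv2.resize(C['wrist']['pixels'],(267,200));b=np.vstack([b,cv2.resize(C['top']['pixels'][205:255,215:275],(267,200),interpolation=cv2.INTER_CUBIC)])
cv2.imwrite('pics/m7.png',np.hstack([a,b])[:,:,::-1])
E
```

```text
[ 0.5789 -0.0355  0.3441] [ 0.1282  0.9975 -0.3781]
hook_grip {'wrist': [], 'scene': [([239.0, 256.3], 0.9), ([429.0, 191.3], 0.68)], 'top': [([130.4, 151.0], 0.64), ([344.6, 171.1], 0.52)]}
hook_seat {'wrist': [([180.7, 179.1], 0.75)], 'scene': [([410.1, 180.9], 0.69), ([224.2, 251.1], 0.56)], 'top': [([128.3, 189.2], 0.77)]}
rail_top {'wrist': [([273.5, 195.3], 0.77)], 'scene': [([246.0, 260.6], 0.79)], 'top': [([347.2, 166.9], 0.66)]}
pail_bail {'wrist': [], 'scene': [([291.8, 196.6], 0.92), ([259.1, 175.6], 0.86)], 'top': [([244.6, 228.1], 0.69), ([251.6, 266.8], 0.59)]}
[array([276.2154, 200.1179]), array([243.0402, 260.0383]), array([345.4991, 167.1386])] [array([174.0491, 181.1018]), array([221.7779, 246.7858]), array([341.3662, 209.12  ])]
```

View pics/m7.png

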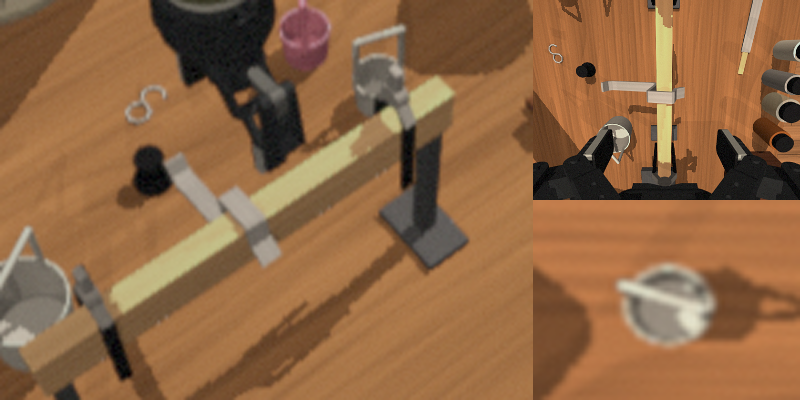

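The hook hangs square on the rail, with its curl at (250,225) of the mosaic and its lower curl towards the robot. The pail's bail runs about 18 to 20 degrees off the y axis. Going over the pail now.

Emit:
jog_arm(increments=[[[0.139,-0.082,0,0,0,0,0],[0.139,-0.082,0,0,0,0,0],[0.139,-0.082,0,0,0,0,0],[0.139,-0.082,0,0,0,0,0],[0.139,-0.082,0,0,0,0,0],[0.139,-0.082,0,0,0,0,0],[0.139,-0.082,0,0,0,0,0],[0,0,0.055,0,0,-0.0434,0],[0,0,0.055,0,0,-0.0434,0],[0,0,0.055,0,0,-0.0434,0],[0,0,0.055,0,0,-0.0434,0],[0,0,0.055,0,0,-0.0434,0],[0,0,0.055,0,0,-0.0434,0],[0,0,0.055,0,0,-0.0434,0],[0,0,0.055,0,0,-0.0434,0],[0,0,0.055,0,0,-0.0434,0],[0,0,0,0,0,0,0],[0,0,0,0,0,0,0]]])

```text
clock: 14.1
tcp_pos: [0.4368, 0.2085, 0.221]
orientation: [-0.0, 0.175, 0.985, -0.0]
wrist_force: [0.4, 0.1, -0.1]
finger_gap: 0.0857
grip_force: 0.0
```

```bash
python3 - <<'E'
from h import *
import pickle
np.set_printoptions(precision=4,suppress=True)
w=cam('wrist');pickle.dump(w,open('w8.pkl','wb'))
s=env.get_state();print(s['tcp_pos'],s['orientation'])
print([(np.round(d['uv'],1).tolist(),round(d['conf'],2)) for d in spotter.landmark_of('pail_bail','wrist')])
print('exp',proj(w,[.435,.207,.11]))
save(w,'w8.png',size=(800,600))
E
```

```text
[0.4372 0.2086 0.2215] [0.0004 0.1752 0.9845 0.0001]
[([194.6, 80.5], 0.72), ([280.5, 202.8], 0.69)]
exp [273.5728 204.2079]
```

View pics/w8.png

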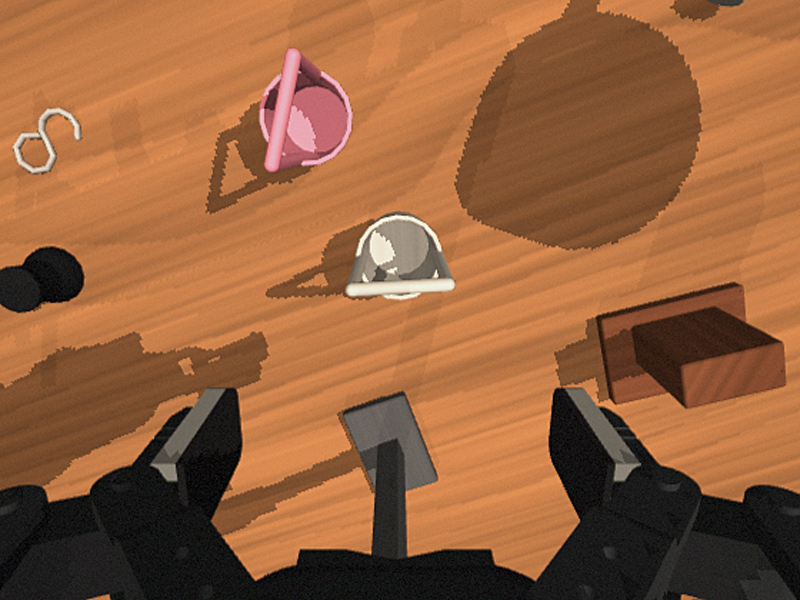

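The aluminium bail's wire runs from (350,291) to (452,285) of 800x600, about 3 degrees off the finger line. The pink pail is well clear at (300,110).

```bash
python3 - <<'E'
from h import *
import pickle
np.set_printoptions(precision=4,suppress=True)
w=pickle.load(open('w8.pkl','rb'));w2=pickle.load(open('w2.pkl','rb'));C=pickle.load(open('c0.pkl','rb'));f=.7
a=onz(w,[350*f,291*f],.11);b=onz(w,[452*f,285*f],.11);print(a,b,(a+b)/2,np.degrees(np.arctan2(*(a-b)[1::-1])))
B=tri([(w,[280.6,202]),(w2,[192.9,361.6]),(C['scene'],[291,196]),(C['top'],[245,230])]);print(B)
yy=np.degrees(np.arctan2(*(b-a)[1::-1]))
plan([*((a+b)/2)[:2],.083],yy+90)
E
```

```text
[0.4276 0.188  0.11  ] [0.4423 0.2368 0.11  ] [0.4349 0.2124 0.11  ] -106.70270844852602
(array([0.4354, 0.2072, 0.1035]), [0.0047, 0.0029, 0.0027, 0.0024])
shift units [0.0151 0.0101 0.5547] turn units [ 0.0002  0.0004 -0.0191] deg [ 0.   0.1 -3.4]
```

Emit:
jog_arm(increments=[[[0.015,0.008,0.12,0,0,-0.019,0],[0,0,0.17,0,0,0,0],[0,0,0.16,0,0,0,0],[0,0,0.116,0,0,0,0],[0,0,0,0,0,0,0],[0,0,0,0,0,0,60],[0,0,0,0,0,0,80],[0,0,0,0,0,0,255],[0,0,0,0,0,0,255],[0,0,0,0,0,0,255],[0,0,0,0,0,0,255]]], force=40)

```text
clock: 15.3
tcp_pos: [0.436, 0.2121, 0.0818]
orientation: [0.002, 0.145, 0.989, 0.001]
wrist_force: [-0.1, -1.4, 6.0]
finger_gap: 0.0535
grip_force: 41.4
```

```bash
python3 - <<'E'
from h import *
import pickle
w=cam('wrist');s=env.get_state();print(s['tcp_pos'],s['orientation'],s['finger_gap'],s['grip_force'],s['wrist_force'],s['joint_pos'])
save(w,'w9.png');pickle.dump(w,open('w9.pkl','wb'))
print([(np.round(d['uv'],1).tolist(),round(d['conf'],2)) for d in spotter.landmark_of('pail_bail','wrist')])
T=s['tcp_pos'];print([proj(w,T+[0,0,z]) for z in (.02,.025,.03)])
E
```

```text
[0.43602578 0.21214779 0.08183858] [2.26737705e-03 1.44515507e-01 9.89499584e-01 8.36468648e-04] 0.05344332159752769 41.41253102570772 [-0.85601199 -1.37924606  6.15316163] [ 2.87326752e-01  2.39224406e-01 -4.41180407e-01  8.85573056e-01
 -3.81089589e-04  5.77373331e-01]
[([277.5, 313.2], 0.65), ([101.2, 54.4], 0.62)]
[array([276.63708248, 305.26809514]), array([276.68871263, 312.79049094]), array([276.74415258, 320.8679643 ])]
```

View pics/w9.png

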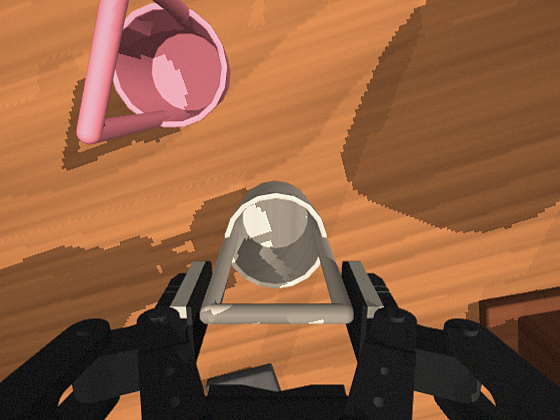

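The wire sits between the pads at row 313, gripped across both legs. Next I measure the hung hook's seat from the pictures already taken plus fresh scene and top ones.

```bash
python3 - <<'E'
from h import *
import pickle
np.set_printoptions(precision=4,suppress=True)
D=pickle.load(open('w7.pkl','rb'))
C={k:cam(k) for k in('scene','top')}
for n in ('hook_grip','hook_seat'):
  print(n,{k:[(np.round(d['uv'],1).tolist(),round(d['conf'],2)) for d in spotter.landmark_of(n,k)] for k in C})
print('seat7',tri([(D['wrist'],[180.7,179.1]),(D['scene'],[224.2,251.1])]))
print('grip7',tri([(D['top'],[344.6,171.1]),(D['scene'],[239,256.3])]))
# arm outline in wrist view: bright grey pixels in region around seat
p=D['wrist']['pixels'].astype(int);m=(p.max(2)-p.min(2)<35)&(p.min(2)>90)
m[:, 300:]=0;m[:,:120]=0;m[230:]=0;m[:150]=0
m=m.astype(np.uint8);n,l,st,ce=cv2.connectedComponentsWithStats(m);i=1+np.argmax(st[1:,4]);print(st[i],ce[i])
ys,xs=np.where(l==i)
for x in range(xs.min(),xs.max()+1,6):
  r=ys[xs==x];print((x,r.min(),r.max()),end=' ')
# predicted arm outline for lean angles
W=D['wrist']
for a in (0,.08,.16,.26):
  def P(x,y,z):  # hook frame about grip
    return np.array([.58+np.cos(a)*x+np.sin(a)*z*1, -.036+y, .227+z*np.cos(a)+np.sin(a)*x])
  print('\nlean',a,[proj(W,P(x,0,z)).round(1).tolist() for x,z in((-123,-37.5),(-112,-54.5),(-95,-54.5),(-30,-54.5)) for x,z in [(x/1e3,z/1e3)]],P(-.095,0,-.0545))
E
```

```text
hook_grip {'scene': [([430.7, 193.5], 0.65), ([243.3, 257.1], 0.6)], 'top': [([126.9, 151.4], 0.84), ([346.5, 168.4], 0.8)]}
hook_seat {'scene': [([223.3, 249.5], 0.82), ([409.3, 182.8], 0.79)], 'top': [([342.1, 205.8], 0.93), ([126.7, 188.6], 0.63)]}
seat7 (array([ 0.4916, -0.0358,  0.148 ]), [0.0017, 0.0017])
grip7 (array([ 0.569 , -0.0357,  0.2279]), [0.0023, 0.0023])
[143 170 116  45 621] [188.9114 181.3027]
(143, np.int64(173), np.int64(182)) (149, np.int64(172), np.int64(191)) (155, np.int64(171), np.int64(190)) (161, np.int64(170), np.int64(188)) (167, np.int64(170), np.int64(188)) (173, np.int64(170), np.int64(171)) (179, np.int64(170), np.int64(171)) (185, np.int64(171), np.int64(171)) (191, np.int64(171), np.int64(172)) (197, np.int64(171), np.int64(172)) (203, np.int64(171), np.int64(172)) (209, np.int64(172), np.int64(172)) (215, np.int64(172), np.int64(172)) (221, np.int64(172), np.int64(173)) (227, np.int64(172), np.int64(173)) (233, np.int64(173), np.int64(173)) (239, np.int64(173), np.int64(213)) (245, np.int64(173), np.int64(191)) (251, np.int64(173), np.int64(183)) (257, np.int64(175), np.int64(177)) 
lean 0 [[129.2, 189.2], [148.9, 184.4], [168.2, 184.3], [241.8, 183.7]] [ 0.485  -0.036   0.1725]

lean 0.08 [[130.4, 186.5], [147.6, 182.2], [165.9, 182.4], [237.2, 183.2]] [ 0.4809 -0.036   0.1651]

lean 0.16 [[132.3, 184.0], [147.0, 180.2], [164.3, 180.7], [232.9, 182.7]] [ 0.4775 -0.036   0.1581]

lean 0.26 [[135.5, 181.2], [147.2, 178.0], [163.2, 178.8], [227.8, 182.3]] [ 0.4742 -0.036   0.1499]
```

```bash
python3 - <<'E'
from h import *
import pickle
np.set_printoptions(precision=4,suppress=True)
C=pickle.load(open('c0.pkl','rb'));W=pickle.load(open('w7.pkl','rb'))['wrist']
s,t=C['scene'],C['top']
print('seat',tri([(s,[223.8,250.3]),(t,[342.1,205.8]),(W,[180.7,179.1])]),tri([(s,[223.8,250.3]),(t,[342.1,205.8])]))
print('grip',tri([(s,[243.3,257.1]),(t,[346.5,168.4])]))
# fit gx,a to wrist outline: tip left col 142, tip bottom/inner bend col ~172?, shank ~239
for gx in (.572,.576,.58,.584):
 for a in (.2,.26,.3):
  P=lambda x,z:np.array([gx+np.cos(a)*x-np.sin(a)*z,-.036,.227+z*np.cos(a)+np.sin(a)*x])
  print(gx,a,[proj(W,P(*q)).round(0).tolist() for q in((-.123,-.0375),(-.112,-.0545),(-.095,-.0545),(-.02,-.045))],P(-.095,-.0545))
E
```

```text
seat (array([ 0.4946, -0.0366,  0.1568]), [0.0011, 0.002, 0.0027]) (array([ 0.496 , -0.0376,  0.1577]), [0.0006, 0.0006])
grip (array([ 0.5768, -0.0354,  0.2336]), [0.0024, 0.0024])
0.572 0.2 [[141.0, 183.0], [162.0, 179.0], [178.0, 180.0], [254.0, 185.0]] [ 0.4897 -0.036   0.1547]
0.572 0.26 [[148.0, 181.0], [168.0, 178.0], [184.0, 179.0], [258.0, 185.0]] [ 0.4942 -0.036   0.1499]
0.572 0.3 [[152.0, 180.0], [173.0, 177.0], [188.0, 178.0], [260.0, 185.0]] [ 0.4973 -0.036   0.1469]
0.576 0.2 [[146.0, 183.0], [166.0, 179.0], [183.0, 180.0], [259.0, 185.0]] [ 0.4937 -0.036   0.1547]
0.576 0.26 [[152.0, 181.0], [172.0, 178.0], [189.0, 179.0], [262.0, 185.0]] [ 0.4982 -0.036   0.1499]
0.576 0.3 [[157.0, 180.0], [177.0, 177.0], [193.0, 178.0], [264.0, 185.0]] [ 0.5013 -0.036   0.1469]
0.58 0.2 [[150.0, 183.0], [170.0, 179.0], [187.0, 180.0], [263.0, 185.0]] [ 0.4977 -0.036   0.1547]
0.58 0.26 [[157.0, 181.0], [177.0, 178.0], [193.0, 179.0], [267.0, 185.0]] [ 0.5022 -0.036   0.1499]
0.58 0.3 [[161.0, 180.0], [181.0, 177.0], [197.0, 178.0], [269.0, 185.0]] [ 0.5053 -0.036   0.1469]
0.584 0.2 [[154.0, 183.0], [174.0, 179.0], [191.0, 180.0], [268.0, 185.0]] [ 0.5017 -0.036   0.1547]
0.584 0.26 [[161.0, 181.0], [181.0, 178.0], [197.0, 179.0], [271.0, 185.0]] [ 0.5062 -0.036   0.1499]
0.584 0.3 [[165.0, 180.0], [185.0, 177.0], [201.0, 178.0], [274.0, 185.0]] [ 0.5093 -0.036   0.1469]
```

Emit:
jog_arm(increments=[[[0,0,-0.06,0,0,0,255],[0,0,-0.13,0,0,0,255],[0,0,-0.15,0,0,0,255],[0,0,-0.13,0,0,0,255],[0,0,0,0,0,-0.0453,255],[0,0,0,0,0,-0.0453,255],[0.013,-0.08,0,0,0,0,255],[0.013,-0.12,0,0,0,0,255],[0.013,-0.14,0,0,0,0,255],[0.013,-0.14,0,0,0,0,255],[0.013,-0.14,0,0,0,0,255],[0.013,-0.14,0,0,0,0,255],[0.013,-0.13,0,0,0,0,255],[0.013,-0.1,0,0,0,0,255],[0,0,0,0,0,0,255],[0,0,0,0,0,0,255]]])

```text
clock: 17.3
tcp_pos: [0.4071, -0.036, 0.1977]
orientation: [0.001, 0.004, 1.0, -0.0]
wrist_force: [0.0, 0.3, -1.8]
finger_gap: 0.0535
grip_force: 42.6
```

```bash
python3 - <<'E'
from h import *
np.set_printoptions(precision=4,suppress=True)
C={k:cam(k) for k in('wrist','scene','top')};s=env.get_state()
print(s['tcp_pos'],s['orientation'],s['finger_gap'])
T=s['tcp_pos']
for n in ('pail_bail','hook_seat'):
  print(n,{k:[(np.round(d['uv'],1).tolist(),round(d['conf'],2)) for d in spotter.landmark_of(n,k)] for k in C})
print('exp bail',[proj(C[k],T+[0,0,.026]).round(1).tolist() for k in C],'seat',[proj(C[k],[.494,-.036,.154]).round(1).tolist() for k in C])
plan([.415,-.036,.163],179.7)
plan([.49,-.036,.163],179.7)
E
```

```text
[ 0.407  -0.0349  0.1972] [0.0004 0.0019 1.     0.    ] 0.05349303054298474
pail_bail {'wrist': [([276.7, 312.7], 0.85)], 'scene': [([263.6, 176.4], 0.9), ([195.8, 208.1], 0.73)], 'top': [([253.4, 263.5], 0.81), ([344.3, 238.0], 0.54)]}
hook_seat {'wrist': [([277.4, 371.3], 0.86)], 'scene': [([410.8, 181.8], 0.87), ([221.9, 248.1], 0.74)], 'top': [([125.3, 186.5], 0.7), ([347.5, 170.5], 0.55)]}
exp bail [[278.3, 312.8], [199.3, 208.1], [344.4, 239.5]] seat [[276.6, 373.4], [223.8, 250.2], [341.1, 206.6]]
shift units [-0.0328 -0.0032  0.1351] turn units [-0.     -0.      0.0004] deg [-0.  -0.   0.1]
shift units [-0.3328 -0.002   0.135 ] turn units [-0.     -0.      0.0004] deg [-0.  -0.   0.1]
```

Emit:
jog_arm(increments=[[[0,0,0.07,0,0,0,255],[0,-0.003,0.065,0,0,0,255],[0,0,0,0,0,0,255],[-0.06,0,0,0,0,0,255],[-0.08,0,0,0,0,0,255],[-0.08,0,0,0,0,0,255],[-0.07,0,0,0,0,0,255],[-0.04,0,0,0,0,0,255],[0,0,0,0,0,0,255],[0,0,0,0,0,0,255]]])

```text
clock: 18.75
tcp_pos: [0.4886, -0.0367, 0.163]
orientation: [-0.001, 0.002, 1.0, 0.0]
wrist_force: [-0.5, -0.0, -1.6]
finger_gap: 0.0536
grip_force: 42.7
```

```bash
python3 - <<'E'
from h import *
np.set_printoptions(precision=4,suppress=True)
C={k:cam(k) for k in('wrist','scene','top')};s=env.get_state()
print(s['tcp_pos'],s['orientation'],s['finger_gap'],s['wrist_force'])
T=s['tcp_pos']
for n in ('pail_bail','hook_seat','hook_grip'):
  print(n,{k:[(np.round(d['uv'],1).tolist(),round(d['conf'],2)) for d in spotter.landmark_of(n,k)] for k in C})
print('exp bail',[proj(C[k],T+[0,0,.026]).round(1).tolist() for k in C],'seat',[proj(C[k],[.494,-.036,.154]).round(1).tolist() for k in C])
E
```

```text
[ 0.4884 -0.0367  0.1631] [-0.0003  0.0026  1.      0.    ] 0.05416814034921606 [-0.0734  0.7187 -0.8766]
pail_bail {'wrist': [([279.7, 309.5], 0.65)], 'scene': [([264.2, 177.6], 0.86), ([218.1, 242.2], 0.63)], 'top': [([254.9, 265.0], 0.77), ([344.5, 208.8], 0.46)]}
hook_seat {'wrist': [], 'scene': [([406.9, 181.7], 0.9), ([225.0, 249.1], 0.72)], 'top': [([123.2, 191.8], 0.97), ([343.0, 203.6], 0.43)]}
hook_grip {'wrist': [], 'scene': [([242.4, 259.0], 0.77), ([427.6, 192.9], 0.62), ([218.6, 240.6], 0.24)], 'top': [([129.5, 153.5], 0.57)]}
exp bail [[275.2, 313.3], [220.4, 240.6], [343.3, 207.1]] seat [[277.0, 280.7], [223.8, 250.2], [341.1, 206.6]]
```

Emit:
jog_arm(increments=[[[0,0,0.03,0,0,0,255],[0,0,0.03,0,0,0,255],[0,0,0.03,0,0,0,255],[0,0,0.01,0,0,0,255],[0,0,0,0,0,0,255]]])

```text
clock: 19.85
tcp_pos: [0.4887, -0.0367, 0.1372]
orientation: [-0.001, 0.003, 1.0, 0.0]
wrist_force: [1.1, 0.2, -1.3]
finger_gap: 0.0531
grip_force: 42.7
```

Emit:
jog_arm(increments=[[[0,0,0.008,0,0,0,255],[0,0,0.008,0,0,0,255],[0,0,0,0,0,0,255]]])

```text
clock: 20.15
tcp_pos: [0.4893, -0.0368, 0.1339]
orientation: [-0.0, 0.003, 1.0, -0.0]
wrist_force: [-0.2, 0.7, -1.3]
finger_gap: 0.0533
grip_force: 42.7
```

Emit:
jog_arm(increments=[[[0,0,0.008,0,0,0,255],[0,0,0.008,0,0,0,255],[0,0,0,0,0,0,255]]])

```text
clock: 20.45
tcp_pos: [0.4891, -0.0368, 0.1298]
orientation: [-0.0, 0.003, 1.0, 0.0]
wrist_force: [-0.4, 0.3, -0.8]
finger_gap: 0.0536
grip_force: 42.7
```

Emit:
jog_arm(increments=[[[0,0,0.008,0,0,0,255],[0,0,0,0,0,0,255]]])

```text
clock: 20.65
tcp_pos: [0.4895, -0.0369, 0.1282]
orientation: [0.0, 0.003, 1.0, -0.0]
wrist_force: [-0.3, 0.3, 1.5]
finger_gap: 0.0535
grip_force: 42.8
```

Contact came at wire height of about 0.154 m, as expected on the seat. Opening slowly now.

Emit:
jog_arm(increments=[[[0,0,0.002,0,0,0,255],[0,0,0,0,0,0,85],[0,0,0,0,0,0,75],[0,0,0,0,0,0,65],[0,0,0,0,0,0,55],[0,0,0,0,0,0,40],[0,0,0,0,0,0,20],[0,0,0,0,0,0,0],[0,0,0,0,0,0,0],[0,0,0,0,0,0,0]]])

```text
clock: 21.65
tcp_pos: [0.4893, -0.0368, 0.1276]
orientation: [0.0, 0.003, 1.0, -0.0]
wrist_force: [-0.3, -0.1, -0.6]
finger_gap: 0.0851
grip_force: 0.0
```

```bash
python3 - <<'E'
from h import *
np.set_printoptions(precision=4,suppress=True)
C={k:cam(k) for k in('wrist','scene','top')};s=env.get_state()
print(s['tcp_pos'],s['finger_gap'],s['wrist_force'])
for n in ('pail_bail','hook_seat','hook_grip'):
  print(n,{k:[(np.round(d['uv'],1).tolist(),round(d['conf'],2)) for d in spotter.landmark_of(n,k)] for k in C})
print('exp bail',[proj(C[k],[.489,-.0365,.154]).round(1).tolist() for k in C])
E
```

```text
[ 0.4893 -0.0368  0.1275] 0.08543297499407752 [-0.1401  0.178  -0.2893]
pail_bail {'wrist': [([277.3, 312.8], 0.67)], 'scene': [([220.3, 248.2], 0.58), ([262.3, 176.2], 0.57)], 'top': [([342.6, 208.8], 0.65), ([252.9, 265.6], 0.6)]}
hook_seat {'wrist': [([277.0, 322.8], 0.89)], 'scene': [([408.1, 184.8], 0.81), ([222.6, 248.9], 0.62)], 'top': [([125.4, 189.9], 0.73)]}
hook_grip {'wrist': [], 'scene': [([427.9, 195.6], 0.87), ([242.2, 258.3], 0.6)], 'top': [([128.3, 154.8], 0.93), ([342.5, 170.3], 0.45)]}
exp bail [[276.2, 313.9], [222.4, 248.8], [341.2, 208.6]]
```

Pail is hanging on the seat. Withdrawing straight up, then back.

Emit:
jog_arm(increments=[[[0,0,-0.03,0,0,0,0],[0,0,-0.06,0,0,0,0],[0,0,-0.1,0,0,0,0],[0,0,-0.15,0,0,0,0],[0,0,-0.15,0,0,0,0],[0,0,-0.1,0,0,0,0],[0.1,0,-0.05,0,0,0,0],[0.1,0,0,0,0,0,0],[0,0,0,0,0,0,0],[0,0,0,0,0,0,0],[0,0,0,0,0,0,0],[0,0,0,0,0,0,0],[0,0,0,0,0,0,0],[0,0,0,0,0,0,0],[0,0,0,0,0,0,0],[0,0,0,0,0,0,0],[0,0,0,0,0,0,0],[0,0,0,0,0,0,0]]])

```text
clock: 24.05
tcp_pos: [0.4393, -0.0366, 0.2876]
orientation: [0.0, 0.003, 1.0, -0.0]
wrist_force: [-0.2, 0.5, 0.6]
finger_gap: 0.0854
grip_force: 0.0
```

```bash
python3 - <<'E'
from h import *
np.set_printoptions(precision=4,suppress=True)
def look():
  C={k:cam(k) for k in('wrist','scene','top')};r=[]
  for n in ('pail_bail','hook_grip','hook_seat'):
    print(n,{k:[(np.round(d['uv'],1).tolist(),round(d['conf'],2)) for d in spotter.landmark_of(n,k)] for k in C})
  for k,c in C.items():print(k,proj(c,[.489,-.0365,.154]).round(1))
  return C
a=look();b=look()
for k in ('scene','top'):
  x0,y0={'scene':(190,220),'top':(315,180)}[k]
  d=cv2.absdiff(cv2.GaussianBlur(a[k]['pixels'],(5,5),0),cv2.GaussianBlur(b[k]['pixels'],(5,5),0))[y0:y0+70,x0:x0+60];print(k,'diff',d.max(),d.mean())
W=b['wrist']
for t in spotter.cut_out('pail_bail','wrist')[:2]:
  ys,xs=np.where(t['region']);print(t['conf'],xs.min(),xs.max(),ys.min(),ys.max())
print('pail expect cols',[proj(W,[.489,-.0365+y,z]).round(0).tolist() for y,z in((-.027,.154),(.027,.154),(-.027,.044),(.027,.044))])
E
```

```text
pail_bail {'wrist': [([554.6, 63.2], 0.89), ([276.5, 256.3], 0.69)], 'scene': [([261.9, 175.1], 0.65)], 'top': [([253.4, 263.8], 0.83), ([341.2, 207.8], 0.49)]}
hook_grip {'wrist': [], 'scene': [([239.5, 259.5], 0.63), ([432.4, 194.7], 0.57)], 'top': [([129.7, 151.9], 0.93), ([346.9, 169.3], 0.77)]}
hook_seat {'wrist': [([275.6, 258.4], 0.83)], 'scene': [([406.2, 184.5], 0.77), ([225.9, 251.7], 0.74)], 'top': [([343.4, 205.5], 0.67), ([126.9, 188.7], 0.62)]}
wrist [276.2 256.3]
scene [222.4 248.8]
top [341.2 208.6]
pail_bail {'wrist': [([556.1, 64.6], 0.73), ([276.3, 257.6], 0.69)], 'scene': [([266.3, 176.1], 0.92), ([220.5, 251.5], 0.81)], 'top': [([342.5, 207.2], 0.63), ([253.6, 264.3], 0.54)]}
hook_grip {'wrist': [], 'scene': [([241.5, 256.5], 0.92), ([433.0, 194.8], 0.77)], 'top': [([344.0, 169.6], 0.76), ([129.2, 152.4], 0.59)]}
hook_seat {'wrist': [([276.1, 259.4], 0.8)], 'scene': [([221.1, 248.4], 0.98), ([408.0, 183.7], 0.72)], 'top': [([124.0, 190.4], 0.97), ([343.6, 206.3], 0.72)]}
wrist [276.2 256.4]
scene [222.4 248.8]
top [341.2 208.6]
scene diff 6 0.49563492063492065
top diff 5 0.2811904761904762
0.95 243 310 196 260
0.6 462 559 34 96
pail expect cols [[243.0, 257.0], [309.0, 256.0], [252.0, 215.0], [301.0, 214.0]]
```

The pail hangs upright and still at the expected place, matched in all three cameras, and the gripper is clear. Handing in.

```bash
python3 -c "
from workcell import ticket;print(ticket.hand_in())"
```

```text
the job is handed in; nothing more can be done
None
```

I handed the job in with the S-hook square over the middle of the rail and the smaller pail hanging still from its lower curl. The last camera views matched this, the arm was clear of both, and no verdict came back.

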